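Sort out three mixed-up heel blocks on a shoe repair bench

ROBOT

A 6-joint arm with a two-finger parallel gripper is mounted at the origin on the work surface. World frame = base frame: x ahead of the robot, y to its left, z up, the work surface at z = 0. Lengths are in m, angles in rad, forces in N, time in s.
With the tool pointing down it reaches from about 0.2 to 0.875 m from the base axis. Payload 3.4 kg.
Tool frame: the origin (TCP) lies where the fingers leave the gripper's body, on its centre line; the fingertips stand 97 mm ahead of it and the grasp point (between the pads) lies 78 mm ahead of it; y points along the fingers, z is the direction in which the jaws open and shut, and the axes are right-handed (so a half turn about y gives the same grasp; the last joint's range is limited). The gripper opens to 94 mm and grips with 3 to 60 N. Pads are 16 mm wide; open, the fingers measure 119 mm over their backs; the gripper's body (75 mm by 177 mm) begins 78 mm behind the grasp point.
Start: joints at [-1.231, 0.276, 1.505, -0, 1.361, -0.121], TCP at [0.256, -0.515, 0.303] pointing down, gripper open.
Joint ranges: [-2.89, 2.89], [-0.75, 2.08], [0.22, 2.7], [-1.18, 4.32], [0.11, 2.71], [-2.7, 2.7]. Speed limits (rad/s): [2.57, 2.57, 3.14, 3.14, 3.14, 3.14].

INTERFACE

Orientations are given as [roll, pitch, yaw] about the fixed x, y, z axes, in that order (R = Rz(yaw) Ry(pitch) Rx(roll)).
In Python, from station import sensors, read_camera, ticket gives the robot as it stands.
- The arm moves only by the tool apply_moves, never from a script. Its argument "commands" is text: rows parted by semicolons, each of 6 numbers parted by spaces: the shift along the tool's x, y, z in mm, then the turn, a rotation vector about the tool's x, y, z in degrees. In form: dx dy dz rx ry rz; .... A call has 1 to 10 rows; each row is the pose to reach, as a shift and turn from the pose commanded when the call began, along the tool's axes at that moment; what a row does not reach only later rows make up. A row lasts 1/10 s, in which the tool goes at most 50 mm and 8.59 degrees, less where a joint would pass 70% of its speed; a pose out of reach is approached as far as the arm can. A call with a gripper value outside its range is refused whole. "hand" is the finger opening in mm, from 0 to 94, set as the call begins (left out, the last holds). The fingers move at their own pace and stop on an object; "squeeze" is the grip in N (left out, the last holds). Time passes only in rows, so rows that repeat a pose let the fingers close. It gives the time, the measured TCP pose, the force and the opening at its end, in the units of the state.
- sensors.sense(): the state, without advancing time (a new reading comes with each control period).
- read_camera(name): name is "scene" or "top"; returns a dict with "frame" (420x560x3 uint8, red, green, blue), "fx", "fy", "cx", "cy" (pixels), "R" (3x3) and "t" (3): a world point X has camera coordinates R X + t. Camera axes: x right, y down, z forward; pixel columns grow to the right and rows downward; lengths in m; the calibration is good to about 2 mm. A picture is of the moment at which its call begins. There is no depth.
- ticket.finish_job(): hands the job in, once; it reports no verdict.
The state is a dict: "time_s": time; "qpos": joint angles; "joint_velocities": joint speeds; "joint_efforts": joint torques, N m; "tool_pos": TCP position; "eef_rot": TCP orientation; "force": force on the tool from outside, world axes, zero at the start; "moment": the same for the moment, N m; "gripper_width": opening from 0.0 (shut) to 1.0 (fully open).
Only numpy, scipy, OpenCV 4.12 (cv2) and the standard library are available. Lean on these libraries where they do the work, as an engineer would, in place of code of your own. Each camera call takes 0.05 s, during which the arm holds its last target. There are 200 camera calls.

TASK

Each of the three repair trays holds a heel block of the wrong size. First clear the black rubber mat by nesting the small tack cup in the large one, seated on its floor, without shifting the large cup; then, parking a heel on the mat on the way, change the heels round so that each stands upright in the middle of the cork pad of its own tray: the widest heel by the largest half-sole, the middle heel by the middle one, the slimmest by the smallest. Let go of everything.

Things in the scene. Friction and masses are not known exactly. Their poses are not given: they have to be found in the camera images.
- tray_wide: Fixed plywood tray, 244 x 116 mm, rim top 13 mm and floor 8 mm above the bench. At one end a round cork pad, 76 mm across, flush with the floor, for the heel; at the other a fixed tan half-sole 92 mm wide, 124 mm long, 5 mm thick (largest of three). Origin: underside, below the pad's centre; z up, x towards the half-sole (rims at x -58 and +186 mm, y +-58 mm). May stand in any of three places.
- tray_medium: Fixed plywood tray, 244 x 116 mm, rim top 13 mm and floor 8 mm above the bench. At one end a round cork pad, 76 mm across, flush with the floor, for the heel; at the other a fixed tan half-sole 66 mm wide, 98 mm long, 5 mm thick (middle of three). Origin: underside, below the pad's centre; z up, x towards the half-sole (rims at x -58 and +186 mm, y +-58 mm). May stand in any of three places.
- tray_narrow: Fixed plywood tray, 244 x 116 mm, rim top 13 mm and floor 8 mm above the bench. At one end a round cork pad, 76 mm across, flush with the floor, for the heel; at the other a fixed tan half-sole 42 mm wide, 72 mm long, 5 mm thick (smallest of three). Origin: underside, below the pad's centre; z up, x towards the half-sole (rims at x -58 and +186 mm, y +-58 mm). May stand in any of three places.
- heel_large: Widest and lowest dark brown D-shaped heel block, black top, loose, 62 mm wide (y), 32 mm high, sides upright: half round of radius 31 mm to -x, straight-sided part to +x ending in a flat face at 27 mm. Origin: underside, at the half round's centre; z up. About 90 g. Starts upright on the pad of a wrong tray.
- heel_medium: Middle dark brown D-shaped heel block, black top, loose, 46 mm wide (y), 40 mm high, sides upright: half round of radius 23 mm to -x, straight-sided part to +x ending in a flat face at 20 mm. Origin: underside, at the half round's centre; z up. About 70 g. Starts upright on the pad of a wrong tray.
- heel_small: Slimmest and tallest dark brown D-shaped heel block, black top, loose, 32 mm wide (y), 50 mm high, sides upright: half round of radius 16 mm to -x, straight-sided part to +x ending in a flat face at 14 mm. Origin: underside, at the half round's centre; z up. About 45 g. Starts upright on the pad of a wrong tray.
- cup_small: Small, tall, tapered open steel tack cup, empty and loose, about 120 g: 80 mm high, 42 mm across outside at the foot and 58 mm at the rim, wall 3 mm. Origin: centre of its underside; z up. At the start it stands on the rubber mat.
- cup_large: Large, low, tapered open steel tack cup, empty, loose, about 250 g, standing on the bench: 50 mm high, 60 mm across outside at the foot, 80 mm at the rim, wall 3 mm, inner floor 5 mm above its underside. Origin: centre of its underside; z up. With the small cup seated in it, the small cup's rim stands 35 mm above this one's.
- mat: Black square rubber mat, 100 mm by 100 mm, 4 mm thick, fixed flat on the bench: the parking spot. Origin: centre of its underside; z up.

How it is judged:
By the outcome, as a careful person would: the job done as asked, in the order asked, and still so for the second after the job is handed in, with the robot touching nothing.
It also fails if it takes over 144 s, if anything falls off the work surface, if the arm or the gripper's body presses on something with over 40 N, if the wrist force passes 120 N, or if a joint passes its speed limit or range.

## Working session

There is one attempt and no reset: what is moved stays moved. The work goes in short steps, Python scripts to look and compute and a tool call to move; the robot and the scene stay as the last step left them, time stands still between calls to the robot, and variables do not carry over. Pictures are saved under pics/ and viewed, about 12 in all and at most 16, crops included, and the job is handed in when it is done.

Besides the shell and the picture viewer there is one more tool, called as a command line: name --argument value ..., lists and objects as JSON in quotes. apply_moves: Moves the arm, as the interface text tells. Its arguments: {"type":"object","properties":{"commands":{"type":"string"},"hand":{"type":"number"},"squeeze":{"type":"number"}},"required":["commands"]}

```bash
mkdir -p pics; python3 - <<'E'
from station import sensors, read_camera
import cv2,numpy as np
s=sensors.sense();print({k:np.round(v,3) for k,v in s.items()})
for n in("top","scene"):
    c=read_camera(n);np.savez(f"{n}0.npz",**c)
    cv2.imwrite(f"pics/{n}0.png",c["frame"][:,:,::-1])
    print(n,c["fx"],c["fy"],c["cx"],c["cy"],np.round(c["R"],3).tolist(),np.round(c["t"],3))
E
```

```text
{'time_s': np.float64(0.0), 'qpos': array([-1.231,  0.277,  1.506,  0.   ,  1.361, -0.121]), 'joint_velocities': array([-0.001, -0.   , -0.001,  0.   , -0.001,  0.   ]), 'joint_efforts': array([-3.0000e-03, -4.0459e+01, -2.3723e+01,  7.0000e-02,  3.5000e-02,
       -0.0000e+00]), 'tool_pos': array([ 0.256, -0.515,  0.302]), 'eef_rot': array([-1.573,  0.   , -2.681]), 'force': array([-0.766, -0.126, -0.582]), 'moment': array([-0.006,  0.006, -0.047]), 'gripper_width': np.float64(1.001)}
top 483.13739904747507 483.13739904747507 287.2749295598599 206.36443859773536 [[-0.014, -1.0, -0.014], [-0.996, 0.015, -0.09], [0.09, 0.013, -0.996]] [0.004 0.519 1.215]
scene 483.796012418301 483.796012418301 279.269955636004 200.7970719237551 [[0.814, 0.582, -0.003], [0.45, -0.632, -0.631], [-0.369, 0.512, -0.776]] [-0.416 -0.181  1.338]
```

View pics/top0.png

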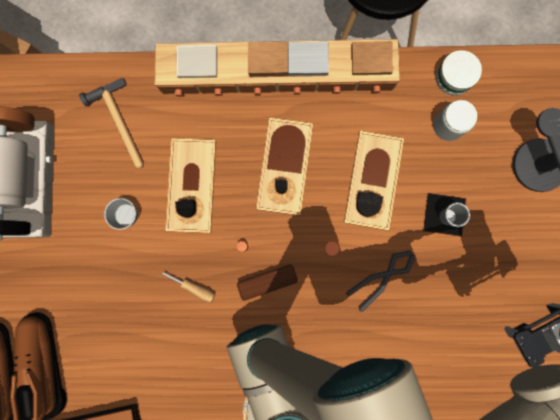

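View pics/scene0.png

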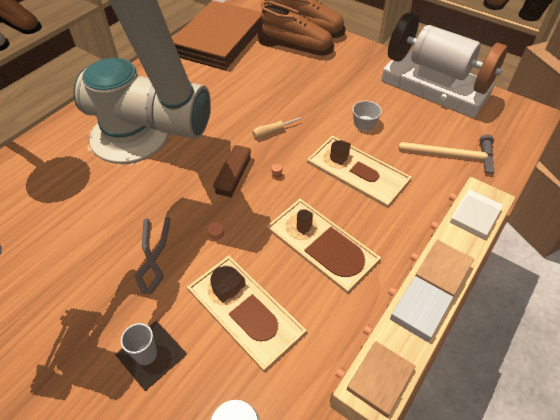

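The top view shows three trays, with pads around (187,209), (281,188) and (370,204). The left tray has the small sole with the medium heel, the middle tray the large sole with the small heel, and the right tray the middle sole with the large heel. The large cup is at (121,213) and the small cup is on the mat at (455,215). The scene view agrees with this.

```bash
cat > h.py <<'E'
import numpy as np,cv2
from station import sensors, read_camera
def cast(c,uv,z):
    uv=np.atleast_2d(np.asarray(uv,float)); R,t=np.array(c["R"]),np.array(c["t"])
    d=np.c_[(uv[:,0]-c["cx"])/c["fx"],(uv[:,1]-c["cy"])/c["fy"],np.ones(len(uv))]@R
    o=-R.T@t
    return (o+d*((z-o[2])/d[:,2])[:,None])[:,:2]
def proj(c,X):
    p=np.atleast_2d(X)@np.array(c["R"]).T+np.array(c["t"])
    return np.c_[p[:,0]/p[:,2]*c["fx"]+c["cx"],p[:,1]/p[:,2]*c["fy"]+c["cy"]]
def big(mask,n,lo=30):
    cs,_=cv2.findContours(mask.astype(np.uint8),cv2.RETR_EXTERNAL,cv2.CHAIN_APPROX_NONE)
    return [k for k in sorted(cs,key=cv2.contourArea)[::-1][:n] if cv2.contourArea(k)>lo]
E
python3 - <<'E'
from h import *
c=dict(np.load("top0.npz"));f=c["frame"];hsv=cv2.cvtColor(f,cv2.COLOR_RGB2HSV)
for p in [(175,150),(190,145),(190,177),(187,207),(193,218),(200,212),(281,187),(290,195),(370,204),(379,215),(290,150),(430,200),(140,240),(455,205),(121,213)]: print(p,f[p[1],p[0]],hsv[p[1],p[0]],end='; ')
H,S,V=[hsv[...,i].astype(int) for i in range(3)]
ply=(V>150)&(H>12)&(H<30)&(S>60)
reg=np.zeros_like(ply);reg[110:250,150:415]=1
for k in big(ply&reg,3):
    w=cast(c,k[:,0],0.013).astype(np.float32)*1000
    r=cv2.minAreaRect(w);print("\ntray",np.round(r[0],1),np.round(r[1],1),round(r[2],1), k[:,0].min(0),k[:,0].max(0))
def crop(x,y,w=46,s=5):return cv2.resize(f[y-w//2:y+w//2,x-w//2:x+w//2],None,fx=s,fy=s,interpolation=cv2.INTER_NEAREST)
im=np.vstack([np.hstack([crop(187,207),crop(281,188),crop(370,204)]),np.hstack([crop(121,213),crop(450,215),crop(190,177)])])
cv2.imwrite("pics/crops.png",im[:,:,::-1])
cv2.imwrite("pics/x.png",ply*255)
E
```

```text
(175, 150) [235 198 140] [ 18 103 235]; (190, 145) [233 194 137] [ 18 105 233]; (190, 177) [108  57  34] [  9 175 108]; (187, 207) [27 25 24] [10 28 27]; (193, 218) [220 167 105] [ 16 133 220]; (200, 212) [223 170 107] [ 16 133 223]; (281, 187) [34 32 29] [18 38 34]; (290, 195) [220 167 105] [ 16 133 220]; (370, 204) [42 39 36] [15 36 42]; (379, 215) [232 188 125] [ 18 118 232]; (290, 150) [117  63  41] [  9 166 117]; (430, 200) [27 27 24] [30 28 27]; (140, 240) [192 121  69] [ 13 163 192]; (455, 205) [106 106 101] [ 30  12 106]; (121, 213) [214 212 204] [ 24  12 214]; 
tray [593.7  10.9] [694.6 365.9] 89.2 [150 110] [414 249]

tray [443.3  74.3] [76.7 57.3] 65.3 [242 222] [271 249]

tray [444.7  13.7] [43.7 42.5] 62.7 [270 226] [290 242][ WARN:0@0.521] global loadsave.cpp:1063 imwrite_ Unsupported depth image for selected encoder is fallbacked to CV_8U.
```

View pics/crops.png

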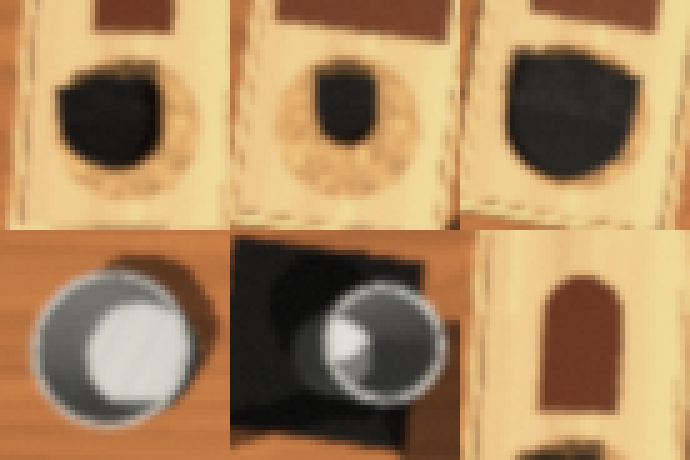

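The crops show clean black D-shaped heel tops, each with its flat towards the sole. Both cup rims show as bright rings.

```bash
cat > m.py <<'E'
from h import *
HT=dict(large=.032,medium=.040,small=.050)
def box(f,x0,x1,y0,y1):
    m=np.zeros(f.shape[:2],bool);m[y0:y1,x0:x1]=1;return m
def trays(c):
    f=c["frame"];hsv=cv2.cvtColor(f,cv2.COLOR_RGB2HSV);out=[]
    for n,b in dict(narrow=(155,225,125,245),wide=(250,320,105,225),medium=(335,412,120,240)).items():
        ply=(f[...,2]>84)&(f[...,0]>150)&box(f,*b)
        ply=cv2.morphologyEx(ply.astype(np.uint8),cv2.MORPH_OPEN,np.ones((3,3)))
        k=big(ply,1)[0];w=cast(c,k[:,0],.012).astype(np.float32)*1000
        ctr,sz,a=cv2.minAreaRect(w)
        if sz[1]>sz[0]: a+=90
        a=np.radians(a);u=np.array([np.cos(a),np.sin(a)]);u=u if u[0]>0 else -u
        print("tray",n,"ctr",np.round(ctr,1),"size",np.round(sz,1),"yaw",round(np.degrees(np.arctan2(u[1],u[0])),1),"pad",np.round(ctr-64*u,1))
        cork=(f[...,2]<118)&(f[...,2]>84)&(f[...,0]>195)&(f[...,0]<240)&box(f,*b)
def heel(c,name,b,base=.008):
    f=c["frame"];m=(f.max(2)<58)&box(f,*b);k=big(m,1)[0]
    w=cast(c,k[:,0],base+HT[name]).astype(np.float32)*1000
    ctr,sz,a=cv2.minAreaRect(w);print("heel",name,"rect",np.round(ctr,1),np.round(sz,1),round(a,1),"area",cv2.contourArea(w.reshape(-1,1,2)))
def ring(c,n,b,z,th=140):
    f=c["frame"];m=(f.min(2)>th)&(f.max(2).astype(int)-f.min(2)<30)&box(f,*b)
    p=cv2.convexHull(np.argwhere(m)[:,::-1].astype(np.float32))
    w=cast(c,p[:,0],z).astype(np.float32)*1000
    ctr,r=cv2.minEnclosingCircle(w);print("cup",n,np.round(ctr,1),"r",round(r,1),"ell",np.round(cv2.fitEllipse(w)[0],1),np.round(cv2.fitEllipse(w)[1],1))
E
python3 - <<'E'
from m import *
c=dict(np.load("top0.npz"));f=c["frame"]
trays(c)
heel(c,"medium",(170,210,195,223));heel(c,"small",(265,297,175,205));heel(c,"large",(350,390,190,222))
ring(c,"large",(100,142,192,235),.05);ring(c,"small",(436,475,198,232),.084)
m=(f.max(2)<60)&box(f,420,470,190,240);k=big(m,1)[0];w=cast(c,k[:,0],.004).astype(np.float32)*1000;print("mat",cv2.minAreaRect(w))
# scene cross-check: predicted pixels
s=dict(np.load("scene0.npz"));print(proj(s,np.array([[.5,0,0.01]])))
E
```

```text
tray narrow ctr [581.1 249.5] size [118.1 247.2] yaw -3.1 pad [517.2 252.9]
tray wide ctr [627.8   2.6] size [119.4 246.1] yaw -8.6 pad [564.5  12.1]
tray medium ctr [ 586.7 -229.3] size [118.2 247.4] yaw -11.2 pad [ 523.9 -216.9]
heel medium rect [518.3 252.8] [48.4 43. ] 89.1 area 1626.0598531446885
heel small rect [567.7  12.4] [22.5 30.3] 89.2 area 608.7414394743591
heel large rect [ 520.8 -209. ] [60.5 57. ] 84.7 area 2736.433948080754
cup large [506.  417.5] r 38.7 ell [508.6 416.8] [67.5 78.5]
cup small [ 488.3 -415.6] r 28.2 ell [ 488.1 -415.7] [55.2 56.4]
mat ((494.6683654785156, -408.27545166015625), (99.95404815673828, 97.80572509765625), 82.6074447631836)
[[275.4062692  216.79729202]]
```

apply_moves --commands "-30 0 2 0 3 0; -65 0 4 0 7 0; -100 0 6 0 11 0; -135 0 8 0 15 0; -170 0 10 0 19 0; -205 0 12 0 22 0; -235 0 13 0 24.5 0; -252 0 14.4 0 26.4 0; -252 0 14.4 0 26.4 0; -252 0 14.4 0 26.4 0" --hand 80 --squeeze 25

```text
time_s: 1.1
tool_pos: [0.4874, -0.4158, 0.3021]
eef_rot: [-1.571, -0.002, -3.14]
force: [-0.6, -0.1, -0.3]
gripper_width: 0.852
```

```bash
cat >> h.py <<'E'
def to(x,y,z,yaw):
    """tool-axis shift/turn to bring the grasp point to world mm x,y,z with heel-frame yaw deg"""
    from scipy.spatial.transform import Rotation as Ro
    s=sensors.sense();R=Ro.from_euler('xyz',s["eef_rot"]).as_matrix()
    d=R.T@(np.array([x,y,z+78])-np.array(s["tool_pos"])*1000)
    Rt=Ro.from_euler('xyz',[-90,0,yaw-180],degrees=True).as_matrix()
    print("t",round(s["time_s"],2),"shift",np.round(d,1),"turn",np.round(np.degrees(Ro.from_matrix(R.T@Rt).as_rotvec()),1),"w",round(94*s["gripper_width"],1),"F",np.round(s["force"],1))
E
python3 - <<'E'
from m import *
t=dict(np.load("top0.npz"));s=dict(np.load("scene0.npz"))
to(488.2,-415.7,76,0)
print("pads",cast(t,[[190,209.6],[281.5,191]],.008)*1000, "cupL",cast(t,[120.4,213.5],.05)*1000)
ring(t,"large",(100,142,192,235),.05,100)
f=s["frame"]
def crop(x,y,w=80,k=5):return cv2.resize(f[y-w//2:y+w//2,x-w//2:x+w//2],None,fx=k,fy=k,interpolation=cv2.INTER_CUBIC)
cv2.imwrite("pics/sc.png",np.hstack([crop(367,115),crop(140,345)])[:,:,::-1])
E
```

```text
t 1.1 shift [ -1.  148.1  -0. ] turn [0.  0.1 0.1] w 80.1 F [-0.6 -0.1 -0.3]
pads [[516.21914372 249.92272436]
 [561.19356748  11.2780352 ]] cupL [[505.37082598 416.48736409]]
cup large [505.7 416.8] r 39.4 ell [506.5 417. ] [75.6 78.3]
```

View pics/sc.png

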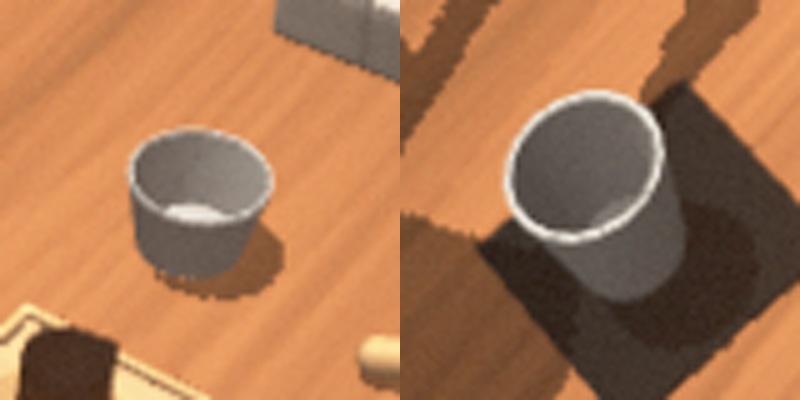

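The crop shows both cup rims as clear ellipses, the large at about (367.3,110) and the small at about (136.9,338.4). I'll descend and grip the small cup.

apply_moves --commands "0 25 0 0 0 0; -1 55 0 0 0 0; -1 85 0 0 0 0; -1 110 0 0 0 0; -1 125 0 0 0 0; -1 137 0 0 0 0; -1 145 0 0 0 0; -1 148 0 0 0 0; -1 148 0 0 0 0; -1 148 0 0 0 0"

```text
time_s: 2.1
tool_pos: [0.4891, -0.4163, 0.1555]
eef_rot: [-1.57, 0.001, -3.142]
force: [0.2, -0.0, -0.3]
gripper_width: 0.855
```

apply_moves --commands "0 0 0 0 0 0; 0 0 0 0 0 0; 0 0 0 0 0 0; 0 0 0 0 0 0; 0 0 0 0 0 0; 0 0 0 0 0 0" --hand 30 --squeeze 25

```text
time_s: 2.7
tool_pos: [0.489, -0.4159, 0.1551]
eef_rot: [-1.57, 0.001, -3.142]
force: [-0.3, 0.2, 1.9]
gripper_width: 0.604
```

```bash
python3 - <<'E'
from h import *
s=dict(np.load("scene0.npz"))
print("scene cupL",cast(s,[367.3,110],.05)*1000,"small",cast(s,[136.9,338.4],.084)*1000)
to(488,-415.7,200,0)
E
```

```text
scene cupL [[508.15501661 419.78056529]] small [[ 490.78522784 -415.98342283]]
t 2.7 shift [   0.9 -122.9   -0.2] turn [-0.  0. -0.] w 56.8 F [-0.3  0.2  1.9]
```

apply_moves --commands "0 -10 0 0 0 0; 0 -30 0 0 0 0; 0 -60 0 0 0 0; 0 -90 0 0 0 0; 0 -112 -10 0 0 0; -1 -123 -35 0 0 0; -2 -123 -70 0 0 0; -3 -123 -110 0 0 0; -3 -123 -150 0 0 0; -4 -123 -190 0 0 0"

```text
time_s: 3.7
tool_pos: [0.4916, -0.2227, 0.277]
eef_rot: [-1.572, -0.002, -3.142]
force: [1.0, 0.5, -1.0]
gripper_width: 0.602
```

apply_moves --commands "0 0 -40 0 0 0; -1 0 -80 0 0 0; -2 0 -120 0 0 0; -3 0 -160 0 0 0; -4 0 -200 0 0 0; -5 0 -240 0 0 0; -6 0 -280 0 0 0; -7 0 -320 0 0 0; -8 0 -360 0 0 0; -9 0 -400 0 0 0"

```text
time_s: 4.7
tool_pos: [0.4997, 0.1764, 0.2771]
eef_rot: [-1.571, -0.002, -3.141]
force: [0.7, -0.2, -0.7]
gripper_width: 0.604
```

apply_moves --commands "-1 0 -40 0 0 0; -1 0 -80 0 0 0; -2 0 -120 0 0 0; -2 0 -155 0 0 0; -3 0 -185 0 0 0; -4 0 -210 0 0 0; -4 0 -230 0 0 0; -4 0 -240 0 0 0; -4 0 -244 0 0 0; -4 0 -244 0 0 0"

```text
time_s: 5.7
tool_pos: [0.5054, 0.4178, 0.2774]
eef_rot: [-1.57, -0.001, -3.141]
force: [-0.3, -0.9, -0.7]
gripper_width: 0.604
```

```bash
python3 - <<'E'
from m import *
to(506.5,418,80,0)
for n in("top","scene"):
    c=read_camera(n);np.savez(n+"1.npz",**c);f=c["frame"]
    x,y=map(int,proj(c,np.array([[.506,.417,.09]]))[0]);x=min(max(x,50),510);y=max(y,50)
    cv2.imwrite(f"pics/{n}1.png",cv2.resize(f[y-50:y+50,x-50:x+50],None,fx=4,fy=4)[:,:,::-1]);print(n,x-50,y-50)
a,b=[cv2.imread(f"pics/{n}1.png") for n in("top","scene")];cv2.imwrite("pics/n1.png",np.hstack([a,b]))
E
```

```text
t 5.7 shift [ -1.1 119.4  -0.3] turn [-0.1  0.   0. ] w 56.8 F [-0.3 -0.9 -0.7]
top 64 162
scene 318 48
```

View pics/n1.png

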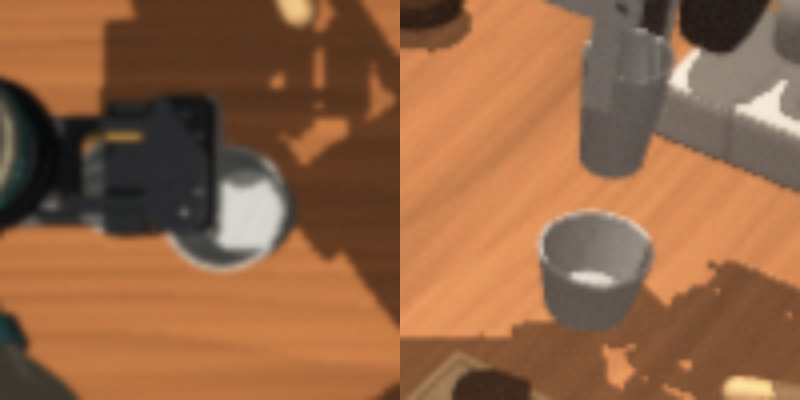

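The crop shows the small cup hanging upright. Its foot centre is at about (371,86) in the scene view, with the large cup below.

```bash
python3 - <<'E'
from m import *
s=dict(np.load("scene1.npz"))
print("foot in scene",cast(s,[371.2,86.2],.1265)*1000, "large rim", cast(s,[318+(538+654-800)/8,48+(212+262)/8-0],.05)*1000)
E
```

```text
foot in scene [[505.56455832 423.75646071]] large rim [[501.85135175 429.45206799]]
```

apply_moves --commands "-1 10 1 0 0 0; -1 25 1 0 0 0; -1 45 1 0 0 0; -1 65 1 0 0 0; -1 82 1 0 0 0; -1 95 1 0 0 0; -1 105 1 0 0 0; -1 112 1 0 0 0; -1 117 1 0 0 0; -1 117 1 0 0 0"

```text
time_s: 6.8
tool_pos: [0.5067, 0.417, 0.1602]
eef_rot: [-1.57, -0.0, 3.142]
force: [0.0, -0.5, -1.0]
gripper_width: 0.602
```

apply_moves --commands "0 1 0 0 0 0; 0 2 0 0 0 0; 0 3 0 0 0 0; 0 3.5 0 0 0 0; 0 3.5 0 0 0 0"

```text
time_s: 7.3
tool_pos: [0.5068, 0.4171, 0.1572]
eef_rot: [-1.571, 0.0, -3.142]
force: [-0.8, -0.4, -1.8]
gripper_width: 0.608
```

apply_moves --commands "0 0.5 0 0 0 0; 0 1 0 0 0 0; 0 1 0 0 0 0"

```text
time_s: 7.6
tool_pos: [0.5068, 0.4171, 0.1561]
eef_rot: [-1.571, 0.0, -3.142]
force: [0.4, 0.8, -0.4]
gripper_width: 0.606
```

apply_moves --commands "0 0 0 0 0 0; 0 0 0 0 0 0; 0 0 0 0 0 0; 0 0 0 0 0 0; 0 -5 0 0 0 0; 0 -20 0 0 0 0; 0 -50 0 0 0 0; 0 -90 0 0 0 0; 0 -120 30 0 0 0; 0 -125 70 0 0 0" --hand 76

```text
time_s: 8.6
tool_pos: [0.5084, 0.3487, 0.286]
eef_rot: [-1.576, 0.008, -3.139]
force: [0.8, -1.1, -0.4]
gripper_width: 0.811
```

apply_moves --commands "0 0 40 0 0 0; 0 0 80 0 0 0; 0 0 120 0 0 0; 0 0 160 0 0 0; 0 0 200 0 0 0; 0 0 240 0 0 0; 0 0 280 0 0 0; 0 0 320 0 0 0; 0 0 360 0 0 0; 0 0 380 0 0 0"

```text
time_s: 9.6
tool_pos: [0.5067, -0.0357, 0.2818]
eef_rot: [-1.569, 0.001, 3.139]
force: [0.7, -0.1, 0.1]
gripper_width: 0.809
```

```bash
python3 - <<'E'
from m import *
cs={n:read_camera(n) for n in("top","scene")}
ring(cs["top"],"large",(100,142,192,235),.05,100)
ring(cs["top"],"small",(100,142,192,235),.085,150)
im=[]
for n,c in cs.items():
    x,y=map(int,proj(c,np.array([[.506,.417,.05]]))[0])
    im.append(cv2.resize(c["frame"][y-40:y+40,x-40:x+40],None,fx=5,fy=5)); print(n,x-40,y-40)
cv2.imwrite("pics/n2.png",np.hstack(im)[:,:,::-1])
to(521,-209,140,-5)
E
```

```text
cup large [505.3 417.7] r 39.9 ell [505.8 417.6] [73.6 79.8]
cup small [502.8 405.7] r 37.4 ell [504.  414.4] [50.3 89. ]
top 80 173
scene 326 70
t 9.7 shift [-14.7  63.9 173.5] turn [-0.1  4.8 -0.1] w 76.2 F [0.1 0.8 1. ]
```

View pics/n2.png

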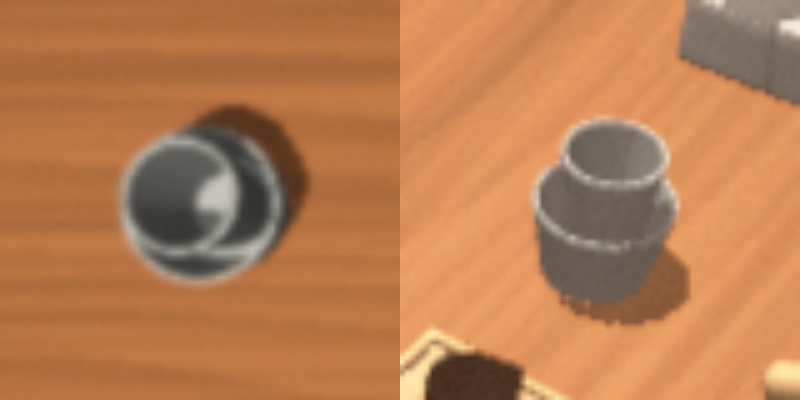

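The top view shows the small cup inside the large one, and the large cup hasn't moved. Its ring is at (120,213), the same as before. The scene view shows the small cup upright with its rim above the large cup's, so I'll go to the large heel.

apply_moves --commands "-4 10 30 0 1 0; -8 20 65 0 2 0; -13 35 100 0 3 0; -18 50 130 0 4 0; -21 60 155 0 4.5 0; -23 64 169 0 4.8 0; -24 64 174.5 0 4.8 0; -24 64 174.5 0 4.8 0" --hand 80

```text
time_s: 10.5
tool_pos: [0.5313, -0.2071, 0.2177]
eef_rot: [-1.571, 0.001, 3.058]
force: [0.2, 0.3, 0.2]
gripper_width: 0.853
```

```bash
python3 - <<'E'
from m import *
t=dict(np.load("top0.npz"));s=dict(np.load("scene0.npz"))
print("small rim top",cast(t,[116,211.7],.085)*1000,"scene",cast(s,[369,100.5],.085)*1000)
to(530,-210,31,-5)
E
```

```text
small rim top [[507.10756527 414.7347127 ]] scene [[509.1736947 417.3710948]]
t 10.5 shift [  1.1 108.7   3.1] turn [ 0.   0.2 -0. ] w 80.1 F [0.2 0.3 0.2]
```

apply_moves --commands "0 20 2 0 0 0; 1 45 3 0 0 0; 1 70 3 0 0 0; 1 88 3 0 0 0; 1 99 3 0 0 0; 1 105 3 0 0 0; 1 108 3 0 0 0; 1 108.5 3 0 0 0; 1 108.5 3 0 0 0"

```text
time_s: 11.4
tool_pos: [0.53, -0.2104, 0.1094]
eef_rot: [-1.57, 0.001, 3.058]
force: [-0.1, -0.0, -0.2]
gripper_width: 0.852
```

apply_moves --commands "0 0 0 0 0 0; 0 0 0 0 0 0; 0 0 0 0 0 0; 0 0 0 0 0 0; 0 0 0 0 0 0; 0 0 0 0 0 0" --hand 40 --squeeze 20

```text
time_s: 12.0
tool_pos: [0.5298, -0.2106, 0.1091]
eef_rot: [-1.57, 0.001, 3.058]
force: [-1.3, -0.6, 4.0]
gripper_width: 0.676
```

```bash
python3 - <<'E'
from m import *
to(502,-409,110,-5)
E
```

```text
t 12.0 shift [ 11.  -78.8 200.1] turn [-0.   0.2 -0.1] w 63.5 F [-1.3 -0.6  4. ]
```

apply_moves --commands "0 -8 0 0 0 0; 0 -25 0 0 0 0; 0 -50 3 0 0 0; 1 -70 20 0 0 0; 3 -79 50 0 0 0; 5 -79 85 0 0 0; 7 -79 120 0 0 0; 9 -79 155 0 0 0; 10 -79 180 0 0 0; 11 -79 194 0 0 0"

```text
time_s: 13.0
tool_pos: [0.5018, -0.4046, 0.1874]
eef_rot: [-1.571, -0.0, 3.056]
force: [-0.2, 0.6, -0.0]
gripper_width: 0.678
```

apply_moves --commands "0 0 6 0 0 0; 0 0 6 0 0 0; 0 20 6 0 0 0; 0 45 6 0 0 0; 0 63 6 0 0 0; 0 73 6 0 0 0; 0 79 6 0 0 0; 0 82 6 0 0 0; 0 82 6 0 0 0; 0 82 6 0 0 0"

```text
time_s: 14.0
tool_pos: [0.5023, -0.409, 0.1065]
eef_rot: [-1.57, 0.001, 3.058]
force: [0.1, -0.1, -1.0]
gripper_width: 0.676
```

apply_moves --commands "0 1 0 0 0 0; 0 1.5 0 0 0 0; 0 1.5 0 0 0 0"

```text
time_s: 14.3
tool_pos: [0.5021, -0.409, 0.1051]
eef_rot: [-1.57, 0.001, 3.058]
force: [-1.3, 0.6, 3.3]
gripper_width: 0.675
```

apply_moves --commands "0 1.5 0 0 0 0; 0 1.5 0 0 0 0; 0 1.5 0 0 0 0; 0 1.5 0 0 0 0; 0 -5 0 0 0 0; 0 -25 0 0 0 0; 0 -60 0 0 0 0; 0 -90 -10 0 0 0; 0 -100 -40 0 0 0; 0 -100 -80 0 0 0" --hand 82

```text
time_s: 15.3
tool_pos: [0.5097, -0.3304, 0.2071]
eef_rot: [-1.567, 0.005, 3.055]
force: [0.6, 0.1, -0.3]
gripper_width: 0.874
```

apply_moves --commands "0 0 -45 0 0 0; 0 0 -90 0 0 0; 0 0 -135 0 0 0; 0 0 -180 0 0 0; 0 0 -225 0 0 0; 0 0 -270 0 0 0; 0 0 -315 0 0 0; 0 0 -360 0 0 0; 0 0 -400 0 0 0; 0 0 -440 0 0 0" --hand 66

```text
time_s: 16.3
tool_pos: [0.5453, 0.1113, 0.2048]
eef_rot: [-1.571, 0.001, 3.058]
force: [-0.3, -0.6, 0.1]
gripper_width: 0.703
```

```bash
python3 - <<'E'
from m import *
c=read_camera("top")
f=c["frame"]
im=[cv2.resize(f[y-25:y+25,x-25:x+25],None,fx=6,fy=6) for x,y in((447,214),(370,205))]
cv2.imwrite("pics/n3.png",np.hstack(im)[:,:,::-1])
to(527,252.7,34,-1)
E
```

```text
t 16.35 shift [  29.8   93.6 -133.4] turn [ 0.3 -3.7 -0.1] w 66.0 F [1.1 3.8 0.2]
```

View pics/n3.png

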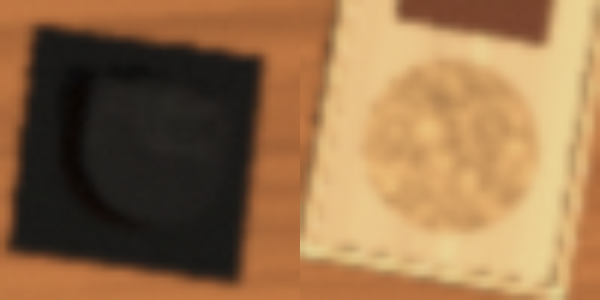

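The large heel stands upright within the mat. The medium pad is now bare, with its centre at about (369.9,203.7).

apply_moves --commands "7 0 -35 0 -1 0; 15 0 -70 0 -2 0; 23 0 -100 0 -3 0; 28 0 -122 0 -3.7 0; 30 0 -132 0 -3.7 0; 30 0 -133.4 0 -3.7 0; 30 0 -133.4 0 -3.7 0; 30 0 -133.4 0 -3.7 0"

```text
time_s: 17.15
tool_pos: [0.5269, 0.2438, 0.2042]
eef_rot: [-1.57, -0.0, 3.121]
force: [-0.4, -0.3, 0.5]
gripper_width: 0.698
```

```bash
python3 - <<'E'
from m import *
t=dict(np.load("top0.npz"));print(cast(t,[[189.5,209.1],[281,190.5],[369.9,203.7]],.008)*1000)
to(527,252.7,34,-1)
E
```

```text
[[ 517.54425958  251.2325544 ]
 [ 562.52464639   12.56297359]
 [ 524.47696834 -217.29202655]]
t 17.15 shift [ 0.  92.2 -8.9] turn [-0.  -0.2  0. ] w 65.6 F [-0.4 -0.3  0.5]
```

apply_moves --commands "0 10 -6 0 0 0; 0 30 -9 0 0 0; 0 50 -9 0 0 0; 0 68 -9 0 0 0; 0 80 -9 0 0 0; 0 88 -9 0 0 0; 0 92 -9 0 0 0; 0 92 -9 0 0 0; 0 92 -9 0 0 0"

```text
time_s: 18.05
tool_pos: [0.5273, 0.254, 0.1127]
eef_rot: [-1.571, 0.001, 3.122]
force: [0.8, 0.0, 0.8]
gripper_width: 0.703
```

apply_moves --commands "0 0 0 0 0 0; 0 0 0 0 0 0; 0 0 0 0 0 0; 0 0 0 0 0 0; 0 0 0 0 0 0; 0 0 0 0 0 0" --hand 25

```text
time_s: 18.65
tool_pos: [0.5272, 0.2542, 0.1127]
eef_rot: [-1.571, 0.001, 3.122]
force: [0.8, 1.2, 4.1]
gripper_width: 0.496
```

apply_moves --commands "0 -8 0 0 0 0; 0 -25 0 0 0 0; 0 -50 0 0 0 0; 0 -75 10 0 0 0; 0 -80 35 0 0 0; 0 -80 70 0 0 0; 0 -80 110 0 0 0; 0 -80 150 0 0 0; 0 -80 190 0 0 0; 0 -80 230 0 0 0"

```text
time_s: 19.65
tool_pos: [0.5216, 0.0224, 0.1921]
eef_rot: [-1.57, -0.001, 3.123]
force: [0.1, -0.4, -0.4]
gripper_width: 0.501
```

```bash
python3 - <<'E'
from m import *
to(531,-218.5,110,-11)
E
```

```text
t 19.65 shift [-13.9   4.2 240.6] turn [-0.   9.9  0.1] w 47.1 F [ 0.1 -0.4 -0.4]
```

apply_moves --commands "-2 0 35 0 1 0; -4 0 70 0 2.5 0; -6 0 110 0 4 0; -8 0 150 0 6 0; -11 0 185 0 8 0; -13 0 215 0 9.9 0; -15 0 234 0 9.9 0; -15 0 240.6 0 9.9 0; -15 0 240.6 0 9.9 0; -15 0 240.6 0 9.9 0"

```text
time_s: 20.65
tool_pos: [0.5324, -0.2156, 0.192]
eef_rot: [-1.572, -0.001, 2.951]
force: [0.4, 1.1, 0.4]
gripper_width: 0.497
```

```bash
python3 - <<'E'
from m import *
to(532,-218.5,34.4,-11)
E
```

```text
t 20.65 shift [-0.2 79.6  3. ] turn [0.1 0.1 0.1] w 46.7 F [0.4 1.1 0.4]
```

apply_moves --commands "0 15 2 0 0 0; 0 35 3 0 0 0; 0 52 3 0 0 0; 0 65 3 0 0 0; 0 73 3 0 0 0; 0 77 3 0 0 0; 0 79 3 0 0 0; 0 79 3 0 0 0; 0 79 3 0 0 0"

```text
time_s: 21.55
tool_pos: [0.5325, -0.22, 0.1137]
eef_rot: [-1.57, 0.001, 2.95]
force: [0.0, -0.1, 0.0]
gripper_width: 0.499
```

apply_moves --commands "0 0.3 0 0 0 0; 0 0.3 0 0 0 0; 0 0.3 0 0 0 0; 0 0.3 0 0 0 0; 0 -5 0 0 0 0; 0 -25 0 0 0 0; 0 -55 0 0 0 0; 0 -85 0 0 0 0; 0 -90 -30 0 0 0; 0 -90 -70 0 0 0" --hand 64

```text
time_s: 22.55
tool_pos: [0.5467, -0.1522, 0.2055]
eef_rot: [-1.569, 0.005, 2.946]
force: [0.5, 0.7, 0.2]
gripper_width: 0.683
```

apply_moves --commands "0 0 -40 0 0 0; 0 0 -80 0 0 0; 0 0 -90 0 0 0; 0 0 -90 0 0 0" --hand 54

```text
time_s: 22.95
tool_pos: [0.5629, -0.0615, 0.2035]
eef_rot: [-1.57, 0.0, 2.953]
force: [0.4, -0.1, -0.5]
gripper_width: 0.573
```

```bash
python3 - <<'E'
from m import *
c=read_camera("top");f=c["frame"]
np.savez("top2.npz",**c)
im=[cv2.resize(f[y-25:y+25,x-25:x+25],None,fx=6,fy=6) for x,y in((281,188),(370,205))]
cv2.imwrite("pics/n4.png",np.hstack(im)[:,:,::-1])
print("small flat edge top",cast(c,[280.7,178.1],.058)*1000,"round base",cast(c,[280.7,193.9],.008)*1000)
heel(c,"medium",(350,390,190,222))
to(574,12.3,38,-1)
E
```

```text
small flat edge top [[587.60499944  11.64176759]] round base [[553.62932126  13.45757643]]
heel medium rect [ 521.2 -216.2] [45.1 43. ] 88.4 area 1543.886526550632
t 23.0 shift [  3.2  87.4 -75.9] turn [-0.1 -9.9 -0. ] w 54.0 F [-0.7  0.7  0.2]
```

View pics/n4.png

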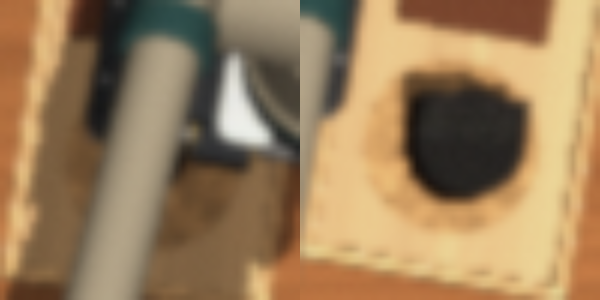

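The right crop shows the medium heel upright and centred on the pad, whose centre is at crop (452,145). The left crop is hidden by the arm. Next is the small heel.

apply_moves --commands "0 0 -25 0 -4 0; 1 0 -50 0 -8 0; 2 0 -68 0 -9.9 0; 2 0 -76 0 -9.9 0; 2 0 -76 0 -9.9 0; 2 0 -76 0 -9.9 0; 2 0 -76 0 -9.9 0"

```text
time_s: 23.7
tool_pos: [0.5752, 0.011, 0.2031]
eef_rot: [-1.57, -0.0, 3.121]
force: [0.7, 0.2, -0.7]
gripper_width: 0.575
```

```bash
python3 - <<'E'
from m import *
to(575,12.3,38,-1)
E
```

```text
t 23.7 shift [ 0.2 87.1 -1.4] turn [-0.  -0.2  0. ] w 54.1 F [ 0.7  0.2 -0.7]
```

apply_moves --commands "0 15 -1 0 0 0; 0 35 -1 0 0 0; 0 52 -1 0 0 0; 0 67 -1 0 0 0; 0 78 -1 0 0 0; 0 84 -1 0 0 0; 0 87 -1 0 0 0; 0 87 -1 0 0 0; 0 87 -1 0 0 0"

```text
time_s: 24.6
tool_pos: [0.5757, 0.0131, 0.1167]
eef_rot: [-1.571, 0.001, 3.122]
force: [-1.0, 0.1, -0.5]
gripper_width: 0.577
```

apply_moves --commands "0 0 0 0 0 0; 0 0 0 0 0 0; 0 0 0 0 0 0; 0 0 0 0 0 0; 0 0 0 0 0 0; 0 0 0 0 0 0" --hand 15

```text
time_s: 25.2
tool_pos: [0.5755, 0.0132, 0.1165]
eef_rot: [-1.571, 0.001, 3.122]
force: [-0.1, -0.7, 2.6]
gripper_width: 0.339
```

apply_moves --commands "0 -8 0 0 0 0; 0 -25 0 0 0 0; 0 -50 0 0 0 0; 0 -75 -5 0 0 0; 5 -80 -30 0 0 0; 12 -80 -65 0 0 0; 22 -80 -105 0 0 0; 32 -80 -145 0 0 0; 42 -80 -185 0 0 0; 48 -80 -215 0 0 0"

```text
time_s: 26.2
tool_pos: [0.5303, 0.2312, 0.1965]
eef_rot: [-1.571, -0.0, 3.123]
force: [-0.1, -0.1, -0.8]
gripper_width: 0.339
```

```bash
python3 - <<'E'
from m import *
to(522,251.7,38.3,-3)
E
```

```text
t 26.2 shift [  8.7  80.2 -20.3] turn [0. 2. 0.] w 31.9 F [-0.1 -0.1 -0.8]
```

apply_moves --commands "5 0 -12 0 1 0; 8 0 -18 0 2 0; 8.7 0 -20.3 0 2 0; 8.7 15 -20.3 0 2 0; 8.7 35 -20.3 0 2 0; 8.7 52 -20.3 0 2 0; 8.7 66 -20.3 0 2 0; 8.7 75 -20.3 0 2 0; 8.7 79 -20.3 0 2 0; 8.7 79.7 -20.3 0 2 0"

```text
time_s: 27.2
tool_pos: [0.5235, 0.2491, 0.1166]
eef_rot: [-1.571, 0.0, 3.087]
force: [0.0, 0.5, -0.3]
gripper_width: 0.342
```

apply_moves --commands "0 0.2 0 0 0 0; 0 0.2 0 0 0 0"

```text
time_s: 27.4
tool_pos: [0.5235, 0.2496, 0.1167]
eef_rot: [-1.571, 0.001, 3.087]
force: [-0.1, -0.4, -0.3]
gripper_width: 0.337
```

apply_moves --commands "0 -2 0 0 0 0; 1 -2 -2.3 0 0 0; 1 -2 -2.3 0 0 0; 1 0 -2.3 0 0 0; 1 0.3 -2.3 0 0 0; 1 0.3 -2.3 0 0 0"

```text
time_s: 28.0
tool_pos: [0.5225, 0.2521, 0.1164]
eef_rot: [-1.571, 0.001, 3.087]
force: [-0.5, 0.2, 3.8]
gripper_width: 0.341
```

apply_moves --commands "0 0 0 0 0 0; 0 0 0 0 0 0; 0 0 0 0 0 0; 0 0 0 0 0 0; 0 -5 0 0 0 0; 0 -25 0 0 0 0; 0 -55 0 0 0 0; 0 -85 10 0 0 0; 0 -90 45 0 0 0; 0 -90 90 0 0 0" --hand 52

```text
time_s: 29.0
tool_pos: [0.5185, 0.1625, 0.2081]
eef_rot: [-1.572, 0.005, 3.091]
force: [0.2, 0.1, -0.2]
gripper_width: 0.555
```

apply_moves --commands "0 0 45 0 0 0; 0 0 90 0 0 0; 0 0 135 0 0 0; 0 0 180 0 0 0; 0 0 225 0 0 0; 0 0 270 0 0 0; 0 0 315 0 0 0; 0 0 360 0 0 0; 0 0 380 0 0 0; 0 0 380 0 0 0" --hand 80

```text
time_s: 30.0
tool_pos: [0.4968, -0.2204, 0.2063]
eef_rot: [-1.569, 0.001, 3.084]
force: [-0.7, 0.9, 0.2]
gripper_width: 0.853
```

```bash
python3 - <<'E'
from m import *
c=read_camera("top");f=c["frame"];np.savez("top3.npz",**c)
im=[cv2.resize(f[y-25:y+25,x-25:x+25],None,fx=5,fy=5) for x,y in((189,207),(281,188),(447,214))]
cv2.imwrite("pics/n5.png",np.hstack(im)[:,:,::-1])
heel(c,"small",(170,210,195,223))
to(502.1,-409,120,-5)
E
```

```text
heel small rect [516.  246.7] [35.4 30.1] 89.1 area 822.9098787084222
t 30.05 shift [-16.3   8.  189.9] turn [ 0.   1.7 -0. ] w 79.8 F [-0.4  0.2  0.3]
```

View pics/n5.png

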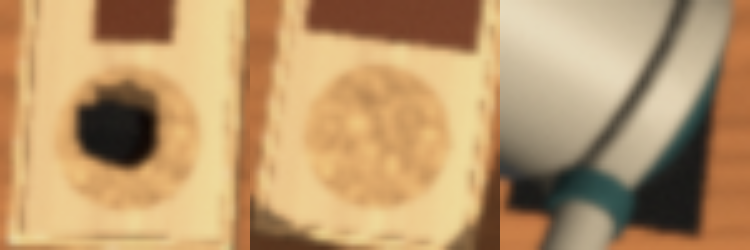

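The left crop shows the small heel upright on the pad, centred to about 1–2 mm. The wide pad is bare with its centre at (281,189.8). Now for the large heel on the mat.

apply_moves --commands "-3 2 35 0 0.5 0; -6 4 75 0 1 0; -10 6 115 0 1.7 0; -13 8 150 0 1.7 0; -15 8 175 0 1.7 0; -16 8 186 0 1.7 0; -16.3 8 189.9 0 1.7 0; -16.3 8 189.9 0 1.7 0; -16.3 8 189.9 0 1.7 0"

```text
time_s: 30.95
tool_pos: [0.503, -0.4061, 0.1981]
eef_rot: [-1.572, -0.0, 3.059]
force: [0.3, -0.1, 0.3]
gripper_width: 0.854
```

```bash
python3 - <<'E'
from m import *
to(502.1,-409,27.1,-4.8)
E
```

```text
t 30.95 shift [ 0.6 93.   3.1] turn [0.1 0.1 0. ] w 80.3 F [ 0.3 -0.1  0.3]
```

apply_moves --commands "0.5 15 2 0 0 0; 0.5 35 3 0 0 0; 0.5 55 3 0 0 0; 0.5 72 3 0 0 0; 0.5 83 3 0 0 0; 0.5 90 3 0 0 0; 0.5 93 3 0 0 0; 0.5 93 3 0 0 0; 0.5 93 3 0 0 0"

```text
time_s: 31.85
tool_pos: [0.5024, -0.4111, 0.1057]
eef_rot: [-1.57, 0.001, 3.058]
force: [-0.5, 0.0, 0.3]
gripper_width: 0.849
```

apply_moves --commands "0 0 0 0 0 0; 0 0 0 0 0 0; 0 0 0 0 0 0; 0 0 0 0 0 0; 0 0 0 0 0 0; 0 0 0 0 0 0" --hand 40

```text
time_s: 32.45
tool_pos: [0.5022, -0.4108, 0.1055]
eef_rot: [-1.571, 0.0, 3.058]
force: [-0.1, 1.5, 4.1]
gripper_width: 0.674
```

apply_moves --commands "0 -8 0 0 0 0; 0 -25 0 0 0 0; 0 -50 0 0 0 0; 0 -75 -5 0 0 0; -2 -82 -30 0 0 0; -4 -82 -70 0 0 0; -6 -82 -110 0 0 0; -8 -82 -150 0 0 0; -10 -82 -190 0 0 0; -12 -82 -230 0 0 0"

```text
time_s: 33.45
tool_pos: [0.5332, -0.1813, 0.1871]
eef_rot: [-1.57, 0.0, 3.058]
force: [0.6, 0.4, -0.2]
gripper_width: 0.671
```

```bash
python3 - <<'E'
from m import *
c=dict(np.load("top3.npz"));print("round end",cast(c,[447.3,226.5],.036)*1000,cast(c,[447.3,226.5],.004)*1000,"pad",cast(c,[281,189.8],.008)*1000)
to(571,11.6,110,-8)
E
```

```text
round end [[ 461.27683174 -405.38942651]] [[ 462.68780792 -415.51421623]] pad [[564.3599607   12.53948829]]
t 33.45 shift [ -21.5   -1.  -195.4] turn [-0.   3.2 -0. ] w 63.0 F [ 0.6  0.4 -0.2]
```

apply_moves --commands "-3 0 -35 0 1 0; -7 0 -75 0 2 0; -11 0 -115 0 3.2 0; -16 0 -150 0 3.2 0; -20 0 -178 0 3.2 0; -22 0 -192 0 3.2 0; -22.5 0 -195 0 3.2 0; -22.5 0 -195 0 3.2 0; -22.5 0 -195 0 3.2 0"

```text
time_s: 34.35
tool_pos: [0.5718, 0.0085, 0.1869]
eef_rot: [-1.57, -0.0, 3.001]
force: [0.3, -0.3, -1.0]
gripper_width: 0.674
```

```bash
python3 - <<'E'
from m import *
to(572,11.3,31.5,-8)
E
```

```text
t 34.35 shift [ 0.2 77.4 -2.8] turn [-0.  -0.1  0. ] w 63.4 F [ 0.3 -0.3 -1. ]
```

apply_moves --commands "0 15 -1 0 0 0; 0 35 -1.5 0 0 0; 0 52 -1.5 0 0 0; 0 66 -1.5 0 0 0; 0 73 -1.5 0 0 0; 0 76 -1.5 0 0 0; 0 77 -1.5 0 0 0; 0 77 -1.5 0 0 0; 0 77 -1.5 0 0 0"

```text
time_s: 35.25
tool_pos: [0.5727, 0.0111, 0.1106]
eef_rot: [-1.571, 0.001, 3.002]
force: [0.3, -0.7, -1.6]
gripper_width: 0.675
```

apply_moves --commands "0 0.6 0 0 0 0; 0 1.1 0 0 0 0; 0 1.1 0 0 0 0"

```text
time_s: 35.55
tool_pos: [0.5725, 0.0113, 0.1095]
eef_rot: [-1.571, 0.001, 3.002]
force: [-0.3, 0.3, 3.1]
gripper_width: 0.672
```

apply_moves --commands "0 0 0 0 0 0; 0 0 0 0 0 0; 0 0 0 0 0 0; 0 0 0 0 0 0; 0 -5 0 0 0 0; 0 -25 0 0 0 0; 0 -55 0 0 0 0; 0 -95 0 0 0 0; 0 -140 0 0 0 0; 0 -180 30 0 0 0" --hand 80

```text
time_s: 36.55
tool_pos: [0.5683, -0.0164, 0.2913]
eef_rot: [-1.573, 0.002, 3.006]
force: [1.1, -1.1, 0.2]
gripper_width: 0.85
```

apply_moves --commands "0 0 40 0 0 0; 0 0 85 0 0 0; 0 0 130 0 0 0; 20 0 175 0 0 0; 40 0 220 0 0 0; 60 0 265 0 0 0; 80 0 310 0 0 0; 100 0 355 0 0 0; 120 0 380 0 0 0; 120 0 380 0 0 0"

```text
time_s: 37.55
tool_pos: [0.3937, -0.3809, 0.2891]
eef_rot: [-1.569, -0.001, 2.997]
force: [0.3, 0.2, -0.1]
gripper_width: 0.852
```

```bash
python3 - <<'E'
from m import *
t=read_camera("top");s=read_camera("scene")
f=t["frame"];np.savez("top4.npz",**t);np.savez("scene4.npz",**s)
im=[cv2.resize(f[y-25:y+25,x-25:x+25],None,fx=5,fy=5) for x,y in((189,207),(281,188),(370,204))]
b=s["frame"][75:375,100:440]
top=np.hstack(im);b=cv2.resize(b,(382,338))
cv2.imwrite("pics/n6.png",np.vstack([top,np.pad(b,((0,0),(0,750-382),(0,0)))])[:,:,::-1])
heel(t,"large",(262,302,170,205));heel(t,"small",(170,210,195,223));heel(t,"medium",(350,390,190,222))
ring(t,"large",(100,142,192,235),.05,100)
to(500,-400,200,0)
E
```

```text
heel large rect [563.5  13.3] [56.7 59.5] 75.4 area 2644.9177131550678
heel small rect [516.  246.7] [35.4 30.1] 89.1 area 816.6091875080019
heel medium rect [ 521.2 -216.2] [45.1 43.1] 88.4 area 1581.5850490150042
cup large [505.2 417.7] r 39.8 ell [505.7 417.7] [72.9 80.1]
t 37.65 shift [-106.1   11.1    6.9] turn [ 0.  -8.1 -0. ] w 80.3 F [-0.5  0.2 -0.8]
```

View pics/n6.png

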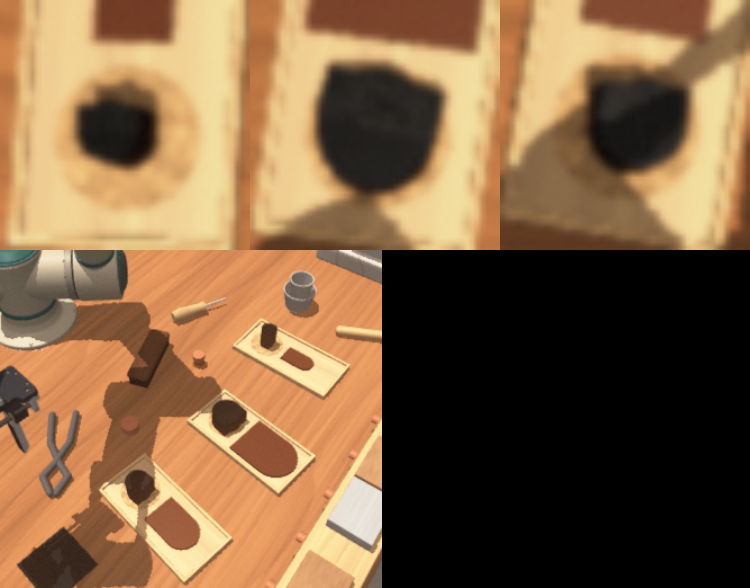

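All three heels look upright on the right pads, and the cups are nested. I'll take one closer check of centring in the scene view.

```bash
python3 - <<'E'
from m import *
s=dict(np.load("scene4.npz"));f=s["frame"];im=[]
for n,p,h,o in(("small",(.5175,.252),50,16),("large",(.564,.0125),32,31),("medium",(.5243,-.2171),40,23)):
    x,y=map(int,proj(s,np.array([[*p,.02]]))[0]);k=7;x0,y0=x-18,y-22
    g=cv2.resize(f[y0:y0+40,x0:x0+36],None,fx=k,fy=k,interpolation=cv2.INTER_CUBIC)
    sh=np.array([.0023,.0028])  # scene-vs-top bias seen on the cup
    th=np.linspace(0,2*np.pi,60)
    for r,z,col in((.038,.008,(0,255,0)),(o/1000,.008,(255,255,0)),(o/1000,.008+h/1000,(0,255,255))):
        P=np.c_[p[0]+sh[0]+r*np.cos(th),p[1]+sh[1]+r*np.sin(th),0*th+z]
        q=((proj(s,P)-[x0,y0]+.5)*k).astype(np.int32)
        cv2.polylines(g,[q],True,col,1)
    im.append(g)
cv2.imwrite("pics/n7.png",np.hstack(im)[:,:,::-1])
E
```

```text
(no output)
```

View pics/n7.png

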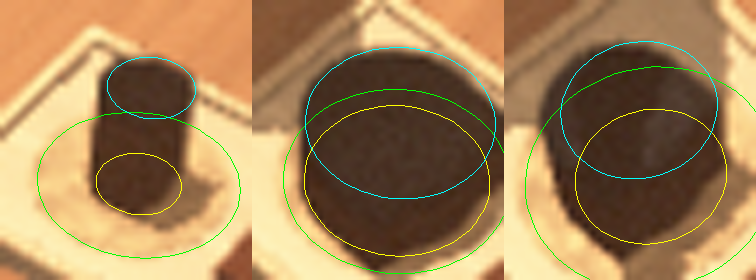

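The small and large heels match the drawn outlines. The medium heel looks a few millimetres to the left of its outline, so I'll draw true D outlines in both views to check.

```bash
python3 - <<'E'
from m import *
S=dict(np.load("scene4.npz"));T=dict(np.load("top4.npz"));rows=[]
for C,sh in((S,(.0023,.0028)),(T,(0,0))):
    im=[]
    for p,h,r,e,yaw in(((.5175,.252),50,16,14,-3),((.564,.0125),32,31,27,-8),((.5243,-.2171),40,23,20,-11)):
        f=C["frame"];x,y=map(int,proj(C,np.array([[*p,.02]]))[0]);k=7;x0,y0=x-18,y-20
        g=cv2.resize(f[y0:y0+40,x0:x0+36],None,fx=k,fy=k,interpolation=cv2.INTER_CUBIC)
        g=np.clip(g.astype(float)*1.6,0,255).astype(np.uint8)
        a=np.linspace(np.pi/2,1.5*np.pi,30);D=np.r_[np.c_[r*np.cos(a),r*np.sin(a)],[[e,-r],[e,r]]]/1000
        a=np.linspace(0,2*np.pi,60);K=.038*np.c_[np.cos(a),np.sin(a)]
        q=np.radians(yaw);Q=np.array([[np.cos(q),-np.sin(q)],[np.sin(q),np.cos(q)]])
        for sp,z,col in((K,.008,(0,255,0)),(D,.008,(255,255,0)),(D,.008+h/1000,(0,255,255))):
            P=np.c_[sp@Q.T+np.array(p)+sh,np.full(len(sp),z)]
            cv2.polylines(g,[((proj(C,P)-[x0,y0]+.5)*k).astype(np.int32)],True,col,1)
        im.append(g)
    rows.append(np.hstack(im))
cv2.imwrite("pics/n8.png",np.vstack(rows)[:,:,::-1])
E
```

```text
(no output)
```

View pics/n8.png

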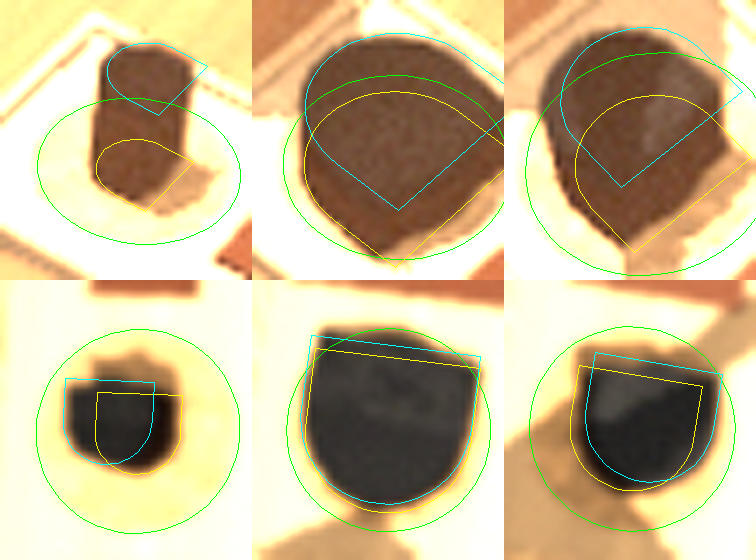

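In the top view the small and large heels are within about 2 mm of centre. The medium heel sits about 3–4 mm too far towards -x, and both views agree on that. There is time to spare, so I'll regrip it and shift it.

```bash
python3 - <<'E'
from m import *
to(532.5,-219.5,120,-11)
E
```

```text
t 37.65 shift [-112.7   91.2 -176.4] turn [ 0.   2.9 -0. ] w 80.3 F [-0.5  0.2 -0.8]
```

apply_moves --commands "-15 10 -25 0 1 0; -35 20 -55 0 2 0; -55 35 -90 0 2.9 0; -75 50 -125 0 2.9 0; -95 65 -152 0 2.9 0; -108 80 -170 0 2.9 0; -112.7 88 -176 0 2.9 0; -112.7 91 -176.4 0 2.9 0; -112.7 91 -176.4 0 2.9 0; -112.7 91 -176.4 0 2.9 0" --hand 66

```text
time_s: 38.65
tool_pos: [0.5322, -0.2198, 0.1985]
eef_rot: [-1.57, 0.001, 2.951]
force: [1.1, 0.3, 0.2]
gripper_width: 0.703
```

```bash
python3 - <<'E'
from m import *
to(532.5,-219.5,34.7,-11)
E
```

```text
t 38.65 shift [-0.1 85.8 -0.4] turn [-0.   0.1 -0. ] w 66.1 F [1.1 0.3 0.2]
```

apply_moves --commands "0 15 0 0 0 0; 0 35 0 0 0 0; 0 55 0 0 0 0; 0 70 0 0 0 0; 0 79 0 0 0 0; 0 84 0 0 0 0; 0 86 0 0 0 0; 0 86 0 0 0 0; 0 86 0 0 0 0"

```text
time_s: 39.55
tool_pos: [0.5329, -0.2193, 0.1126]
eef_rot: [-1.57, 0.001, 2.951]
force: [0.2, -0.3, 1.0]
gripper_width: 0.7
```

apply_moves --commands "0 0 0 0 0 0; 0 0 0 0 0 0; 0 0 0 0 0 0; 0 0 0 0 0 0; 0 0 0 0 0 0; 0 -4 0 0 0 0; -2 -4 0 0 0 0; -3.5 -4 0 0 0 0; -3.5 -2 0 0 0 0; -3.5 0 0 0 0 0" --hand 25

```text
time_s: 40.55
tool_pos: [0.5361, -0.2197, 0.1121]
eef_rot: [-1.571, 0.0, 2.951]
force: [-3.2, 1.9, 18.7]
gripper_width: 0.5
```

apply_moves --commands "0 0.3 0 0 0 0; 0 0.3 0 0 0 0"

```text
time_s: 40.75
tool_pos: [0.536, -0.2197, 0.1122]
eef_rot: [-1.571, 0.0, 2.952]
force: [-1.5, 0.3, 4.8]
gripper_width: 0.495
```

apply_moves --commands "0 0.3 0 0 0 0; 0 0.3 0 0 0 0; 0 0.3 0 0 0 0; 0 0.3 0 0 0 0; 0 -5 0 0 0 0; 0 -30 0 0 0 0; 0 -70 0 0 0 0; 0 -115 0 0 0 0; 20 -150 30 0 0 0; 40 -170 65 0 0 0" --hand 66

```text
time_s: 41.75
tool_pos: [0.4851, -0.2762, 0.2854]
eef_rot: [-1.568, 0.005, 2.954]
force: [0.4, -1.5, -0.4]
gripper_width: 0.7
```

apply_moves --commands "30 0 35 0 0 0; 60 0 70 0 0 0; 90 0 105 0 0 0; 110 0 140 0 0 0; 120 0 160 0 0 0; 120 0 160 0 0 0; 120 0 160 0 0 0; 120 0 160 0 0 0"

```text
time_s: 42.55
tool_pos: [0.3369, -0.4095, 0.2817]
eef_rot: [-1.571, 0.0, 2.952]
force: [-0.3, 0.2, 0.2]
gripper_width: 0.702
```

```bash
python3 - <<'E'
from m import *
t=read_camera("top");s=read_camera("scene");np.savez("top5.npz",**t)
f=t["frame"]
heel(t,"large",(262,302,170,205));heel(t,"small",(170,210,195,223));heel(t,"medium",(350,390,190,222))
g=cv2.resize(f[179:229,345:395],None,fx=6,fy=6);b=cv2.resize(s["frame"][75:375,100:440],(442,390))
cv2.imwrite("pics/n9.png",np.hstack([np.pad(g,((0,90),(0,0),(0,0))),b])[:,:,::-1])
to(500,-400,200,0)
E
```

```text
heel large rect [563.8  13.2] [56.7 60.1] 75.4 area 2657.9891642801813
heel small rect [516.  246.7] [35.4 30.1] 89.1 area 816.6091875080019
heel medium rect [ 525.  -215.1] [42.6 40.5] 88.4 area 1472.5374921613839
t 42.65 shift [-158.3    3.7  -39.7] turn [  0.  -10.8  -0. ] w 66.1 F [-0.8  0.4  0. ]
```

View pics/n9.png

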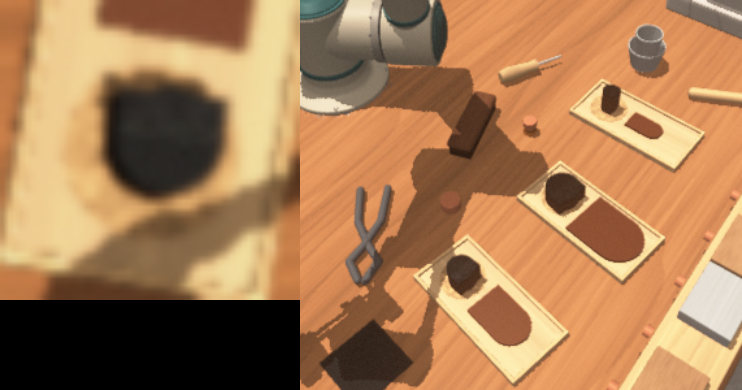

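The final view shows all three heels upright on their own pads, the cups nested and the mat clear. The medium heel has moved to x≈525 against a pad centre of 524. Handing in.

```bash
python3 -c "
from station import ticket
print(ticket.finish_job())"
```

```text
the job is handed in; nothing more can be done
None
```

I nested the cups first, parked the large heel on the mat, and then put every heel on its own tray. The job was handed in at about 43 s, with the gripper open and clear of everything.

**Cups:** the small cup stands upright in the large one. Two views put its rim 85 mm above the bench, which is the seated height. The large cup's measured position changed by less than 1 mm.

**Heels:** all three are upright.
- **Medium heel:** first placed about 3–4 mm off centre, so I regripped it and shifted it. It now reads within about 2 mm of the pad's centre. Lowering it again briefly read an 18.7 N wrist force, well under the limit.
- **Large heel:** within about 1–2 mm of the pad's centre.
- **Small heel:** about 2–3 mm off centre by outline checks in both views. The automatic rectangle measurement said about 5 mm, but it includes the heel's visible side, so I trusted the outlines.

**Disagreement:** the two cameras differ by about 2–3 mm, roughly the stated calibration error, so the centring figures are no better than that.

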